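# Load the block incubator behind its quarter-turn panel

## Robot

A 6-joint arm with a two-finger parallel gripper is mounted at the origin on the work surface; the furniture and walls round the work are solid. World frame = base frame: x ahead of the robot, y to its left, z up, the work surface at z = 0. Lengths are in mm, angles in rad, forces in N, time in s.
With the tool pointing down it reaches from about 350 to 775 mm from the base axis. Payload 5.5 kg.
Tool frame: the origin (TCP) lies at the very end of the fingers, on their centre line; the grasp point (between the pads) lies 19 mm behind it (manip.grip_depth is the distance from the TCP to the grasp point, in mm); z points along the fingers, y is the line along which they close (so a half turn about z gives the same grasp; the last joint's range is limited). The gripper opens to 85 mm and grips with 20 to 120 N. Pads are 22 mm wide; open, the fingers measure 114 mm over their backs; the gripper's body (76 mm by 85 mm) begins 54 mm behind the grasp point. The pads swing forward as they close: fully open they stand 13 mm farther back than shut.
Start: joints at [1.119, 0.313, 0.046, 1.304, 0, 1.431], TCP at [176.419, 547.31, 231.323] pointing down, gripper open.
Joint ranges: [-2.76, 2.76], [-0.86, 1.69], [-1.03, 1.26], [-2.2, 2.34], [-1.47, 1.5], [-3.14, 3.14]. Speed limits (rad/s): [2.57, 2.57, 3.14, 3.14, 3.14, 3.14].

## Interface

Orientations are given as a unit quaternion [w, x, y, z].
In Python, from plant import manip gives the robot as it stands.
- The arm moves only by the tool jog_arm, never from a script. Its arguments are lists of equal length, an entry for each row: "delta_pos": the shift along the tool's x, y, z in mm, a list of three; "spin": the turn about the tool's z in degrees; "gripper": the finger opening in mm, from 0 to 85.4. In form: {"delta_pos": [[tx, ty, tz], ...], "spin": [spin, ...], "gripper": [gripper, ...]}. A call has 1 to 8 rows; each row shifts and turns the commanded pose from where the row before left it, along the tool's axes as they then stand; what a row does not reach is not made up. A row lasts 1/8 s, in which the tool goes at most 62.5 mm and 10.7 degrees, less where a joint would pass 70% of its speed; a pose out of reach is approached as far as the arm can. A call is refused whole if a number of a shift passes 62.5 or a number of a turn 10.7, either way. A call with a gripper value outside its range is refused whole. The fingers move at their own pace and stop on an object; "grip_force" is the grip in N (left out, the last holds). Time passes only in rows, so rows that do not move let the fingers close. It gives the time, the measured TCP pose, the force, the opening and the grip force at its end, in the units of the state.
- manip.observe(): the state, without advancing time (a new reading comes with each control period).
- manip.grab_frame(name): name is "side" or "top" or "wrist"; returns the picture (420x560x3 uint8, red, green, blue); there is no depth.
- manip.camera_params(name): a dict with "fx", "fy", "cx", "cy" (pixels), "dist_coeffs" ([k1, k2, p1, p2, k3] as OpenCV has them; the pictures are not rectified), "R" (3x3) and "t" (3): a world point X has camera coordinates R X + t. Camera axes: x right, y down, z forward; pixel columns grow to the right and rows downward; lengths in mm; the calibration is good to about 2 mm. A picture is of the moment at which its call begins: read the wrist's pose just before it. camera_params takes no time and is no camera call; for the wrist camera it gives the pose at the moment of the call.
- manip.hand_in(): hands the job in; it is judged then, once.
Trained networks look in the newest picture that a camera, given by its name, has taken for a name from the list of things; names that differ only in an ending like _2 or _b are one class to them, and where a whole thing is asked for, a point or a joint stands for the part that bears it (a point fixed in the world has none). Each returns a list of dicts, best first, with "p" (0 to 1); they miss things now and then, are a little off and sometimes report something else, mostly with a low value. They report only what shows in the picture. A call takes as long as a camera call. They do not tell look-alikes from the thing itself.
- manip.masks_of(query, camera): "mask" (420x560 bool, what is visible of it) and "location" ([row, column] in pixels, amid what is visible of it).
- manip.spot_point(query, camera): "location" ([row, column] in pixels: a listed point, or the origin of a listed thing).
The state is a dict: "time_s": time; "joint_pos": joint angles; "joint_vel": joint speeds; "joint_efforts": joint torques, N m; "position": TCP position; "tcp_rot": TCP orientation; "force": force on the tool from outside, world axes, zero at the start; "ft_torque": the same for the moment, N m; "gripper_width": opening from 0.0 (shut) to 1.0 (fully open); "grip_force": force on a finger pad.
Only numpy, scipy, OpenCV 4.12 (cv2) and the standard library are available. Lean on these libraries where they do the work, as an engineer would, in place of code of your own. Each camera call takes 0.05 s, during which the arm holds its last target. There are 200 camera calls.

## Task

Load the block incubator: first turn both orange quarter-turn fasteners on its panel fully to unlocked, and only then swing the panel right up to upright by its black bar. Lay every aluminium tube block from the bench flat on the bay floor, wells up, between the low ribs of a compartment of its own, long side running front to back; then close the panel fully and turn both fasteners back to fully locked, leaving the other things on the bench where they stand and keeping the arm clear of the steel column.

Things in the scene. Friction and masses are not known exactly. Their poses are not given: they have to be found in the camera images.
- incubator: Low white housing fixed to the bench, 135 mm front to back (its x) x 200 mm wide (y) x 60 mm high, panel on top. Origin: on the bench, under the middle of the bay, 62.5 mm behind the front face (-x, the bar side, toward the robot) and 72.5 mm before the rear (hinge) face; +y is its left. Bay floor 12 mm up, three compartments along y. A 3 mm ledge roofs the foremost 20 mm. Walls 6 to 8 mm
- slot0 (a point): Centre of the floor of the left compartment (housing y = +52 mm), same axes as the housing. Each compartment lies between ribs 5 mm high, 30 mm apart in y and 68 mm apart in x. Beside a loaded block, in y, there are 29 mm to the end wall and 30 mm to the next block for fingers kept above the ribs
- slot1 (a point): Centre of the floor of the middle compartment, same axes as the housing. (Beware: a solid grey steel column of the room, 110 mm in world x by 85 mm in y, 1.5 m tall, stands on the bench with its centre at world x = 0.32 m, y = 0.065 m. All the work lies to its left, as the robot sees it)
- slot2 (a point): Centre of the floor of the right compartment (housing y = -52 mm), same axes as the housing
- panel (a joint): Angle of the hinged aluminium access panel on top, rad: 0 = shut (level), 1.57 = upright, 1.75 at most. Hinge along the housing's y at its rear (+x) side; the front rises. 135 x 200 x 5 mm, 0.26 kg; the stiff hinge holds any angle, 0.5 to 4 N at the bar moves it. It does not settle by itself: bring the bar all the way down. The cams block it while a fastener is locked
- panel_handle (a point): Middle of the black pull bar: round, 10 mm thick, along the housing's y, 80 mm clear between its arms, 45 mm in front of the panel's front edge, 180 mm from the hinge line and, panel shut, 4 mm above it: 64 mm above the bench, clear of blocks below; upright: about 240 mm up. Pinch it from above, fingers closing along the housing's x; it turns within the grip as the panel swings
- panel_hinge (a point): Middle of the panel's hinge line, 60 mm above the bench, on the housing's rear (+x) side; fixed to the housing, axes as the housing's
- latch_left (a joint): Angle of the left quarter-turn fastener (housing +y side), rad: 0 = locked, wing front to back (along the housing's x); 1.57 = unlocked, wing left to right (along y). Panel shut, it unlocks counter-clockwise seen from above; stops at both ends; light friction (0.05 N m) keeps it where it is left. Carried by the panel; a cam below turns with it and hooks under the ledge
- latch_left_grip (a point): Centre of the top of the left fastener's orange wing, on its axis. Wing 36 mm long, 10 mm thick, 18 mm tall, its top 21 mm above the panel's upper face; axis 30 mm behind the panel's front edge and 70 mm left of its middle. Its x axis lies along the wing and turns with it
- latch_right (a joint): Angle of the right fastener (housing -y side), like latch_left: 0 = locked (wing front to back), 1.57 = unlocked (wing left to right), unlocks counter-clockwise seen from above
- latch_right_grip (a point): Centre of the top of the right fastener's orange wing, as the left one; 70 mm right of the panel's middle
- block_a: Aluminium tube block, a plain bar 22 mm (its x) x 60 mm (its y) x 24 mm high with a row of five small dark wells marked on top; about 0.085 kg. Origin: centre of its underside, z up. May be absent
- block_b: Aluminium tube block, a plain bar 22 mm (its x) x 60 mm (its y) x 24 mm high with a row of five small dark wells marked on top; about 0.085 kg. Origin: centre of its underside, z up. May be absent
- block_c: Aluminium tube block, a plain bar 22 mm (its x) x 60 mm (its y) x 24 mm high with a row of five small dark wells marked on top; about 0.085 kg. Origin: centre of its underside, z up. May be absent
- beaker: Bystander: clear beaker, 56 mm across, 68 mm tall, origin at the centre of its underside; leave it alone
- flask: Bystander: conical glass flask, 81 mm across, 140 mm tall, origin at the centre of its underside; leave it alone
- timer_box: Bystander: white count-down timer, 66 x 62 x 17 mm, lying face up, origin at the centre of its underside; leave it alone
- pen: Bystander: black marker pen, 12 x 134 x 14 mm, lying, origin at the centre of its underside; leave it alone
Not all that is in view belongs to the job. Leave any purple look-alike of the block_a alone.

How it is judged (in metres and radians):
On the way, in this order (a step that is already met when the one before it is completed fails the run):
1. both fasteners are turned to unlocked with the panel still shut (value of joint each of latch_left, latch_right above 1.3 rad and value of joint panel below 0.1 rad), for 0.2 s.
2. the panel is swung up to upright (value of joint panel above 1.4 rad), for 0.2 s.
3. every block lies flat in a compartment of its own with the panel still open ((horizontal distance between block_a and slot0 below 0.008 m or horizontal distance between block_a and slot1 below 0.008 m or horizontal distance between block_a and slot2 below 0.008 m) and z of block_a in the frame of slot1 between -0.004 and 0.003 m and angle between each of block_a, block_b, block_c's own z axis and vertical below 0.08 rad and angle between the y axis of each of block_a, block_b, block_c and the x axis of incubator, either way round below 0.25 rad and (horizontal distance between block_b and slot0 below 0.008 m or horizontal distance between block_b and slot1 below 0.008 m or horizontal distance between block_b and slot2 below 0.008 m) and z of block_b in the frame of slot1 between -0.004 and 0.003 m and (horizontal distance between block_c and slot0 below 0.008 m or horizontal distance between block_c and slot1 below 0.008 m or horizontal distance between block_c and slot2 below 0.008 m) and z of block_c in the frame of slot1 between -0.004 and 0.003 m and value of joint panel above 1.2 rad), for 0.3 s.
4. the panel is closed (value of joint panel below 0.04 rad), for 0.2 s.
At the end, for the whole second after the job is handed in: Every block present lies flat, wells up on the bay floor in a compartment of its own (centre within 8 mm of the compartment's, long side along the housing's x within 0.25 rad), the panel is shut (below 0.04 rad) and both fasteners are locked (below 0.2 rad) ((horizontal distance between block_a and slot0 below 0.008 m or horizontal distance between block_a and slot1 below 0.008 m or horizontal distance between block_a and slot2 below 0.008 m) and z of block_a in the frame of slot1 between -0.004 and 0.003 m and angle between each of block_a, block_b, block_c's own z axis and vertical below 0.08 rad and angle between the y axis of each of block_a, block_b, block_c and the x axis of incubator, either way round below 0.25 rad and (horizontal distance between block_b and slot0 below 0.008 m or horizontal distance between block_b and slot1 below 0.008 m or horizontal distance between block_b and slot2 below 0.008 m) and z of block_b in the frame of slot1 between -0.004 and 0.003 m and (horizontal distance between block_c and slot0 below 0.008 m or horizontal distance between block_c and slot1 below 0.008 m or horizontal distance between block_c and slot2 below 0.008 m) and z of block_c in the frame of slot1 between -0.004 and 0.003 m and value of joint panel below 0.04 rad and value of joint each of latch_left, latch_right below 0.2 rad); the robot touches nothing.
It fails at once if the panel is raised while a fastener is not unlocked (value of joint panel above 0.12 rad and value of joint any of latch_left, latch_right below 1 rad).
It fails at once if a bystander (beaker, flask, timer, pen) is shoved more than 3 cm (distance of any of beaker, flask, timer_box, pen from where it was at the start of the episode above 0.03 m).
Of block_a, block_b, block_c only 2 to 3 are there at a start; the rules pass over those that are not, and their reading is None.
At some moment in a run one of block_a, block_b, block_c may be knocked a few centimetres aside while the robot is not near it.
Once in a run the grip may slacken for a moment while it holds something.
It also fails if it takes over 210 s, if anything falls off the work surface, if the arm or the gripper's body presses on something with over 40 N, if the wrist force passes 120 N, or if a joint passes its speed limit or range.

## Working session

There is one attempt and no reset: what is moved stays moved. The work goes in short steps, Python scripts to look and compute and a tool call to move; the robot and the scene stay as the last step left them, time stands still between calls to the robot, and variables do not carry over. Pictures are saved under pics/ and viewed, at most 15 in all, crops included, and the job is handed in when it is done.

Besides the shell and the picture viewer there is one more tool, called after ">>>" as name(argument=value, ...), one argument or row to a line, values as JSON. jog_arm: Moves the arm, as the interface text tells. Its arguments: {"type":"object","properties":{"delta_pos":{"type":"array","items":{"type":"array","items":{"type":"number"}}},"spin":{"type":"array","items":{"type":"number"}},"gripper":{"type":"array","items":{"type":"number"}},"grip_force":{"type":"number"}},"required":["delta_pos","spin","gripper"]}

```bash
ls; mkdir -p pics; cat > h.py <<'E'
import numpy as np, cv2
from plant import manip
def snap(n,fn=None):
    im=manip.grab_frame(n); 
    if fn: cv2.imwrite('pics/'+fn,im[:,:,::-1])
    return im
def proj(n,X):
    c=manip.camera_params(n);K=np.array([[c['fx'],0,c['cx']],[0,c['fy'],c['cy']],[0,0,1]])
    r,_=cv2.Rodrigues(np.array(c['R']))
    return cv2.projectPoints(np.array(X,float).reshape(-1,1,3),r,np.array(c['t'],float),K,np.array(c['dist_coeffs']))[0].reshape(-1,2)
def ray(n,rc,z,c=None):
    "pixel row,col -> world at height z"
    c=c or manip.camera_params(n);K=np.array([[c['fx'],0,c['cx']],[0,c['fy'],c['cy']],[0,0,1]])
    p=np.array([[rc[1],rc[0]]],float).reshape(1,1,2)
    u=cv2.undistortPoints(p,K,np.array(c['dist_coeffs'])).ravel()
    R=np.array(c['R']);t=np.array(c['t'])
    d=R.T@np.array([u[0],u[1],1]);o=-R.T@t
    return o+d*(z-o[2])/d[2]
E
python3 - <<'E'
from h import *
a=snap('top','top0.png')
for q,z in [('latch_left_grip',81),('latch_right_grip',81),('panel_handle',64),('panel_hinge',60),('incubator',0),('block_a',0),('slot0',12)]:
    for r in manip.spot_point(q,'top')[:5]: print(q,round(r['p'],2),np.round(r['location']),np.round(ray('top',r['location'],z)))
for r in manip.masks_of('block_a','top')[:6]:
    print('m',round(r['p'],2),np.round(r['location']),r['mask'].sum(),np.round(ray('top',r['location'],24)))
b=snap('side','side0.png')
print({k:np.round(v,3).tolist() if not isinstance(v,dict) else v for k,v in manip.observe().items()})
for n in ('top','side','wrist'):
    c=manip.camera_params(n);R=np.array(c['R']);print(n,np.round(-R.T@np.array(c['t'])),c['fx'],np.round(R,2).tolist())
E
```

```text
pics
latch_left_grip 0.52 [203. 190.] [459. 435.  81.]
latch_right_grip 0.73 [156. 244.] [550. 339.  81.]
panel_handle 0.61 [214. 244.] [444. 336.  64.]
panel_hinge 0.73 [140. 182.] [584. 460.  60.]
incubator 0.71 [178. 210.] [525. 410.   0.]
incubator 0.31 [154. 375.] [586.  73.   0.]
block_a 0.91 [336. 233.] [214. 352.   0.]
block_a 0.89 [283. 243.] [316. 337.   0.]
block_a 0.82 [234. 248.] [412. 329.   0.]
block_a 0.74 [308. 281.] [269. 261.   0.]
m 0.65 [337. 237.] 398 [215. 343.  24.]
m 0.61 [234. 251.] 393 [410. 322.  24.]
m 0.55 [282. 242.] 296 [317. 337.  24.]
m 0.54 [309. 285.] 405 [268. 255.  24.]
{'time_s': 0.5, 'joint_pos': [1.119, 0.313, 0.046, 1.304, -0.0, 1.431], 'joint_vel': [-0.001, -0.001, 0.001, 0.001, -0.0, 0.001], 'joint_efforts': [-0.001, -47.999, 29.854, 0.002, -0.0, -0.0], 'position': [176.397, 547.28, 231.3], 'tcp_rot': [0.0, 0.155, 0.988, 0.0], 'force': [0.66, 0.183, -0.011], 'ft_torque': [0.019, -0.016, 0.068], 'grip_force': 0.0, 'gripper_width': 0.998}
top [304. 301. 967.] 490.88783090618574 [[0.02, -1.0, 0.03], [-0.99, -0.03, -0.15], [0.15, -0.03, -0.99]]
side [-44. 974. 489.] 426.3140176145835 [[-0.82, -0.58, 0.02], [-0.26, 0.34, -0.9], [0.51, -0.74, -0.43]]
wrist [ 99. 573. 375.] 301.30998097984286 [[0.31, 0.95, 0.0], [0.9, -0.29, 0.32], [0.3, -0.1, -0.95]]
```

View pics/top0.png

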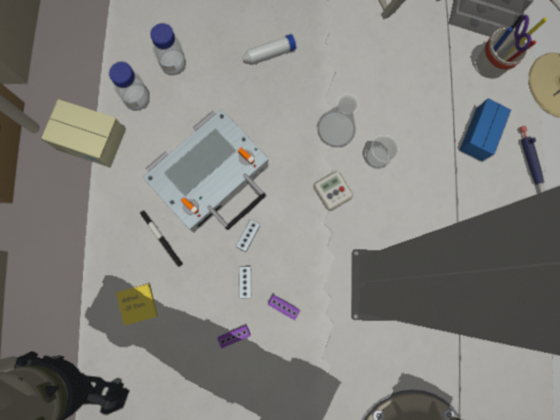

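View pics/side0.png

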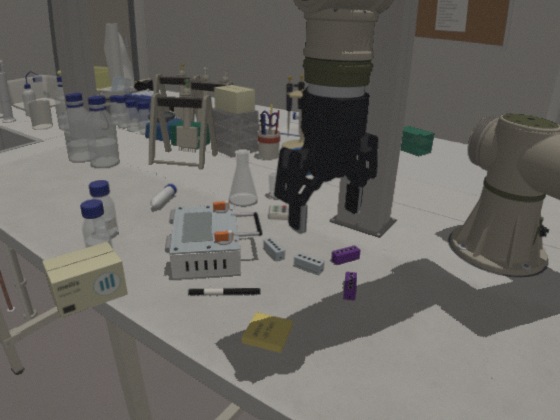

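The top view shows the incubator at about (col 205, row 170), both latches locked, with silver blocks at (248,235) and (245,282). The two purple look-alikes are at (234,336) and (284,306). I can see only two real blocks. Next I'll move the wrist camera over the incubator.

>>> jog_arm(
  delta_pos=[
    [-48,-9,-3],
    [-48,-9,-3],
    [-48,-9,-3],
    [-48,-9,-3],
    [-48,-9,-3],
    [-48,-9,-3],
    [-48,-9,0],
    [0,0,0],
  ],
  spin=[0,0,0,0,0,0,0,0],
  gripper=[40,40,40,40,40,40,40,40],
)

```text
time_s: 1.5
position: [479.9, 382.3, 248.7]
tcp_rot: [0.0, 0.158, 0.987, -0.0]
force: [-1.5, 1.3, 0.0]
gripper_width: 0.469
grip_force: 0.0
```

>>> jog_arm(
  delta_pos=[
    [0,0,0],
    [0,0,0],
    [0,0,0],
    [0,0,0],
    [0,0,0],
    [0,0,0],
    [0,0,0],
  ],
  spin=[-10.2,-10.2,-10.2,-10.2,-10.2,-10.2,0],
  gripper=[40,40,40,40,40,40,40],
)

```text
time_s: 2.38
position: [476.0, 384.8, 249.4]
tcp_rot: [-0.0, -0.369, 0.93, 0.0]
force: [0.9, 0.1, 0.7]
gripper_width: 0.469
grip_force: 0.0
```

```bash
cat >> h.py <<'E'
from scipy.optimize import least_squares
P={'latch_left_grip':(-32.5,70,86),'latch_right_grip':(-32.5,-70,86),'panel_handle':(-107.5,0,64),'panel_hinge':(72.5,0,60),'incubator':(0,0,0)}
def fit(obs):
    "obs: (cam,name,[r,c]); cams at current pose -> x,y,yaw deg"
    def W(p,q):
        a=np.radians(p[2]);c,s=np.cos(a),np.sin(a);return [p[0]+c*q[0]-s*q[1],p[1]+s*q[0]+c*q[1],q[2]]
    def f(p):
        return np.concatenate([(proj(n,[W(p,P[q])])[0]-np.array(l)[::-1]) for n,q,l in obs])
    r=least_squares(f,[510,395,43.5],loss='soft_l1',f_scale=2,x_scale=[1,1,.3])
    return r.x,f(r.x).reshape(-1,2)
def pose():
    s=manip.observe();w,x,y,z=s['tcp_rot']
    yy=np.degrees(np.arctan2(1-2*(x*x+z*z),2*(x*y-w*z)))
    print('TCP',np.round(s['position'],1),'yaw_y',round(yy,1),'F',np.round(s['force'],1),'t',s['time_s'],'j',np.round(s['joint_pos'],2),'w',round(s['gripper_width']*85.4,1),s['grip_force']);return s,yy
E
python3 - <<'E'
from h import *
pose()
snap('wrist','w1.png'); obs=[]
for cam in ('wrist','top'):
    if cam=='top': snap('top')
    for q in P:
        for r in manip.spot_point(q,cam)[:1]:
            print(cam,q,round(r['p'],2),np.round(r['location'],1)); obs.append((cam,q,r['location']))
for c in ('wrist','top',''):
    p,e=fit([o for o in obs if c in o[0]]); print(c,np.round(p,1)); print(np.round(e,1).tolist())
E
```

```text
TCP [476.  384.8 249.4] yaw_y 133.3 F [0.9 0.1 0.7] t 2.375 j [ 0.55  0.38  0.19  1.38  0.   -0.21] w 40.0 0.0
wrist latch_left_grip 0.75 [209.5 322.2]
wrist latch_right_grip 0.68 [282.1 259.8]
wrist panel_handle 0.6 [135.1 253.7]
wrist panel_hinge 0.62 [282.4 263.5]
wrist incubator 0.58 [213.  253.7]
wrist [528.6 412.7  46.3]
[[0.2, -0.9], [-67.1, -67.3], [-0.1, 3.5], [0.4, 0.8], [8.3, 0.7]]Traceback (most recent call last):
  File "<stdin>", line 10, in <module>
  File "h.py", line 27, in fit
    r=least_squares(f,[510,395,43.5],loss='soft_l1',f_scale=2,x_scale=[1,1,.3])
    return func(*args, **kwargs)
    vector_fun = VectorFunction(
        fun_wrapped,
    ...<6 lines>...
        workers=workers
    )
    self._update_fun()
    ~~~~~~~~~~~~~~~~^^
    self.f = self.fun_wrapped(xp_copy(self.x))
             ~~~~~~~~~~~~~~~~^^^^^^^^^^^^^^^^^
    return np.atleast_1d(self.fun(x))
                         ~~~~~~~~^^^
    return self.f(x, *self.args, **self.kwargs)
           ~~~~~~^^^^^^^^^^^^^^^^^^^^^^^^^^^^^^
  File "h.py", line 26, in f
    return np.concatenate([(proj(n,[W(p,P[q])])[0]-np.array(l)[::-1]) for n,q,l in obs])
           ~~~~~~~~~~~~~~^^^^^^^^^^^^^^^^^^^^^^^^^^^^^^^^^^^^^^^^^^^^^^^^^^^^^^^^^^^^^^^
ValueError: need at least one array to concatenate
```

View pics/w1.png

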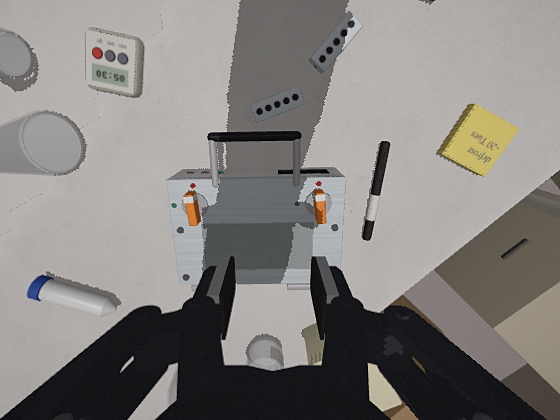

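Wrist view: the panel is almost square to the camera. The bar is at row 135, cols 212-298, with the left wing at (321,208) and the right wing at (191,208). The network put the right latch in the wrong place, so I'll refit with it at (191,208).

```bash
python3 - <<'E'
from h import *
im=cv2.imread('pics/w1.png');hsv=cv2.cvtColor(im,cv2.COLOR_BGR2HSV)
m=cv2.inRange(hsv,(5,150,120),(20,255,255));n,_,st,ce=cv2.connectedComponentsWithStats(m)
for i in range(1,n):
    if st[i][4]>60: print(st[i],ce[i])
obs=[('wrist','latch_left_grip',[209.5,322.2]),('wrist','latch_right_grip',[209,191.5]),('wrist','panel_handle',[135,254]),('wrist','panel_hinge',[282.4,263.5])]
p,e=fit(obs);print(np.round(p,1),np.round(e,1).tolist())
p,e=fit(obs[:3]);print(np.round(p,1),np.round(e,1).tolist())
snap('top');ob=[]
for q in P:
    for r in manip.spot_point(q,'top')[:2]: print(q,round(r['p'],2),np.round(r['location'],1))
ob=[('top','latch_left_grip',[203,190]),('top','latch_right_grip',[156,245]),('top','panel_handle',[211,243]),('top','incubator',[178,210])]
p,e=fit(ob);print(np.round(p,1),np.round(e,1).tolist())
E
```

```text
[316 201  10  23 183] [320.80327869 211.89071038]
[185 203  13  23 194] [191.29381443 214.10824742]
[527.3 409.9  44.9] [[-0.0, -1.9], [0.4, 1.8], [0.9, 0.8], [-2.0, -1.1]]
[528.1 408.7  43.9] [[-0.8, -1.1], [-0.5, 0.5], [1.4, 0.5]]
[526.2 409.4  42.9] [[-2.5, 1.2], [0.6, -1.0], [1.0, 0.6], [0.1, -1.0]]
```

```bash
cat >> h.py <<'E'
H=[527.5,409.5,44.0]
def w(q,H=H):
    a=np.radians(H[2]);c,s=np.cos(a),np.sin(a);return np.array([H[0]+c*q[0]-s*q[1],H[1]+s*q[0]+c*q[1],q[2]])
def go(T,yaw=None):
    s,yy=pose();d=np.array(T)-s['position'];a=np.radians(yy)
    ty=np.array([np.cos(a),np.sin(a)]);tx=np.array([-ty[1],ty[0]])
    sp=0 if yaw is None else (yy-yaw+180)%360-180
    print('target',np.round(T,1),'tool d',np.round([tx@d[:2],ty@d[:2],-d[2]],1),'spin',round(sp,1))
E
python3 - <<'E'
from h import *
go(w((-32.5,-70,150)),134)
E
```

```text
TCP [476.9 384.3 249.3] yaw_y 133.3 F [-0.1  0.2  0.2] t 3.275 j [ 0.55  0.38  0.19  1.38  0.   -0.21] w 39.8 0.0
target [552.7 336.6 150. ] tool d [-22.5 -86.7  99.3] spin -0.7
```

>>> jog_arm(
  delta_pos=[
    [-12,-29,30],
    [-11,-29,30],
    [0,-29,30],
    [0,0,10],
    [0,0,0],
  ],
  spin=[0,0,0,0,0],
  gripper=[40,40,40,40,40],
)

```text
time_s: 3.9
position: [552.6, 336.7, 148.7]
tcp_rot: [-0.001, -0.369, 0.929, 0.0]
force: [0.7, 0.1, 1.0]
gripper_width: 0.469
grip_force: 0.0
```

```bash
python3 - <<'E'
from h import *
go(w((-32.5,-70,150)),134)
snap('wrist','w2.png')
for q in P:
    for r in manip.spot_point(q,'wrist')[:2]: print(q,round(r['p'],2),np.round(r['location'],1),np.round(proj('wrist',[w(P[q])]))[0][::-1])
E
```

```text
TCP [552.6 336.7 148.7] yaw_y 133.3 F [0.7 0.1 1. ] t 3.9 j [ 0.42  0.49  0.1   1.19  0.   -0.33] w 40.1 0.0
target [552.7 336.6 150. ] tool d [-0.1 -0.2 -1.3] spin -0.7
latch_left_grip 0.64 [225.6 463.4] [220. 462.]
latch_right_grip 0.8 [226.8 274.3] [222. 272.]
panel_handle 0.98 [116.2 366.8] [113. 367.]
panel_handle 0.56 [198.4 495.1] [113. 367.]
incubator 0.76 [224.9 335. ] [221. 340.]
incubator 0.31 [ 75.6 376.4] [221. 340.]
```

View pics/w2.png

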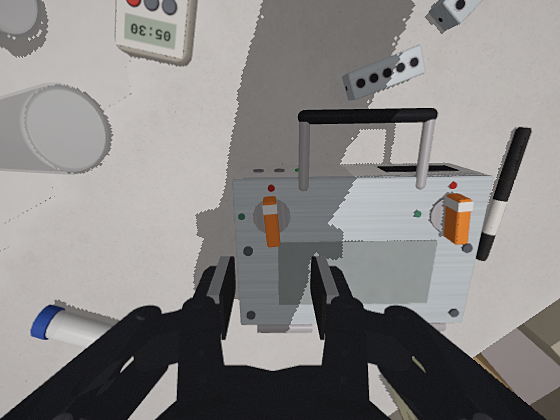

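Wrist view from nearer: the right wing is at (271,222), centred between the fingers (cols 234-316), and the bar is at (367,115). I'll refine the fit and then go down.

```bash
python3 - <<'E'
from h import *
obs=[('wrist','latch_left_grip',[225.6,463.4]),('wrist','latch_right_grip',[226.8,274.3]),('wrist','panel_handle',[116.2,366.8])]
p,e=fit(obs);print(np.round(p,1),np.round(e,1).tolist())
for k in (-8,10): print(np.round(proj('wrist',[w((-32.5-18,-70,86),p),w((-32.5+18,-70,86),p),w((-107.5,-40,69),p),w((-107.5,40,69),p),w((-62.5,-100,65),p),w((-62.5,100,65),p)])).tolist()); break
go(w((-32.5,-70,72),p),p[2]+90)
E
```

```text
[529.  412.6  44.3] [[-0.1, -1.7], [-0.9, -0.3], [1.0, 2.2]]
[[273.0, 203.0], [274.0, 248.0], [314.0, 120.0], [426.0, 118.0], [234.0, 181.0], [494.0, 177.0]]
TCP [553.4 337.7 150.7] yaw_y 133.4 F [-1.   0.3  1. ] t 4.2 j [ 0.42  0.48  0.1   1.19  0.   -0.33] w 40.0 0.0
target [554.7 339.9  72. ] tool d [-2.4  0.7 78.7] spin -0.9
```

>>> jog_arm(
  delta_pos=[
    [-2,0,30],
    [0,0,30],
    [0,0,20],
    [0,0,0],
  ],
  spin=[-0.8,0,0,0],
  gripper=[40,40,40,40],
  grip_force=30,
)

```text
time_s: 4.7
position: [553.4, 337.9, 68.1]
tcp_rot: [-0.001, -0.376, 0.927, -0.0]
force: [0.2, 0.2, 0.6]
gripper_width: 0.464
grip_force: 0.0
```

>>> jog_arm(
  delta_pos=[
    [0,0,0],
    [0,0,0],
    [0,0,0],
    [0,0,0],
    [0,0,0],
    [0,0,0],
  ],
  spin=[0,0,0,0,0,0],
  gripper=[4,4,4,4,4,4],
)

```text
time_s: 5.45
position: [555.8, 338.6, 71.0]
tcp_rot: [0.001, -0.376, 0.927, 0.0]
force: [0.3, -0.2, 6.2]
gripper_width: 0.109
grip_force: 33.7
```

>>> jog_arm(
  delta_pos=[
    [0,0,0],
    [0,0,0],
    [0,0,0],
    [0,0,0],
    [0,0,0],
    [0,0,0],
    [0,0,0],
    [0,0,0],
  ],
  spin=[-10,-10,-10,-10,-10,-10,-10,-10],
  gripper=[4,4,4,4,4,4,4,4],
)

```text
time_s: 6.45
position: [550.3, 339.2, 70.9]
tcp_rot: [0.001, 0.885, -0.465, -0.003]
force: [-14.5, 1.1, 15.7]
gripper_width: 0.107
grip_force: 35.1
```

>>> jog_arm(
  delta_pos=[
    [0,0,0],
    [0,0,0],
    [0,0,0],
    [0,0,0],
    [0,0,0],
  ],
  spin=[-10,-2,0,0,0],
  gripper=[4,4,4,40,40],
)

```text
time_s: 7.08
position: [555.2, 338.2, 69.5]
tcp_rot: [-0.0, 0.928, -0.374, 0.0]
force: [0.3, 0.5, 0.6]
gripper_width: 0.467
grip_force: 0.0
```

>>> jog_arm(
  delta_pos=[
    [0,0,-30],
    [0,0,-30],
    [0,0,-20],
    [0,0,0],
  ],
  spin=[0,0,0,0],
  gripper=[40,40,40,40],
)

```text
time_s: 7.58
position: [556.4, 338.6, 151.0]
tcp_rot: [-0.001, 0.928, -0.374, 0.001]
force: [0.7, 0.2, -1.1]
gripper_width: 0.464
grip_force: 0.0
```

```bash
python3 - <<'E'
from h import *
H=[528.5,411.5,44.2]
go(w((-32.5,70,150),H),134.2)
im=snap('wrist','w3.png')
for q in P:
    for r in manip.spot_point(q,'wrist')[:2]: print(q,round(r['p'],2),np.round(r['location'],1),np.round(proj('wrist',[w(P[q],H)]))[0][::-1])
E
```

```text
TCP [556.4 338.6 151. ] yaw_y -133.9 F [ 0.7  0.2 -1.1] t 7.575 j [ 0.42  0.49  0.11  1.19 -0.   -1.95] w 39.7 0.0
target [456.4 439.  150. ] tool d [-141.7   -3.1    1. ] spin 91.9
latch_left_grip 0.73 [377.2 274. ] [375. 268.]
latch_left_grip 0.44 [226.1 281.1] [375. 268.]
latch_right_grip 0.8 [226.5 280.3] [227. 273.]
panel_handle 0.77 [294.3 359.5] [295. 355.]
panel_hinge 0.98 [285.5 157.8] [286. 151.]
incubator 0.89 [255.2 242.5] [257. 240.]
```

View pics/w3.png

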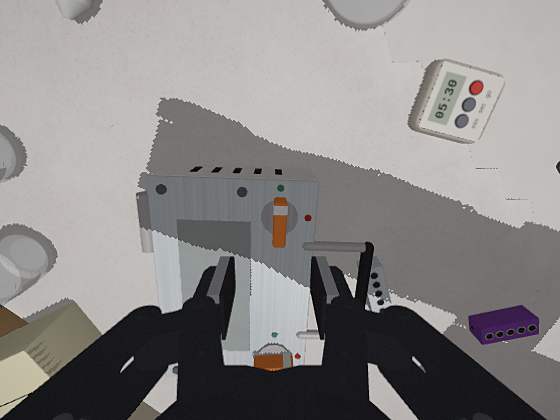

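The right wing at (280,222) now lies along the housing's y, so it is unlocked. On to the left one.

>>> jog_arm(
  delta_pos=[
    [-48,0,0],
    [-48,0,0],
    [-47,0,0],
    [0,0,0],
    [0,0,0],
    [0,0,0],
    [0,0,0],
    [0,0,0],
  ],
  spin=[0,0,0,10.2,10.2,10.2,10.2,10.2],
  gripper=[40,40,40,40,40,40,40,40],
)

```text
time_s: 8.88
position: [451.3, 437.0, 148.5]
tcp_rot: [-0.001, -0.674, 0.738, 0.0]
force: [-0.3, -0.5, -0.5]
gripper_width: 0.465
grip_force: 0.0
```

>>> jog_arm(
  delta_pos=[
    [0,0,0],
    [0,0,0],
    [0,0,0],
    [0,0,0],
    [0,0,0],
  ],
  spin=[10.2,10.2,10.2,10.2,0],
  gripper=[40,40,40,40,40],
)

```text
time_s: 9.5
position: [451.4, 437.0, 148.6]
tcp_rot: [-0.001, -0.378, 0.926, -0.0]
force: [-0.2, 0.1, -1.5]
gripper_width: 0.467
grip_force: 0.0
```

```bash
python3 - <<'E'
from h import *
H=[526.5,410.3,44.2]
go(w((-32.5,70,70),H),134.2)
im=snap('wrist','w4.png');obs=[]
for q in P:
    for r in manip.spot_point(q,'wrist')[:2]: print(q,round(r['p'],2),np.round(r['location'],1),np.round(proj('wrist',[w(P[q],H)]))[0][::-1])
E
```

```text
TCP [451.4 437.  148.6] yaw_y 134.4 F [-0.2  0.1 -1.5] t 9.5 j [ 0.64  0.45  0.04  1.17  0.   -0.13] w 39.9 0.0
target [454.4 437.8  70. ] tool d [-2.7 -1.5 78.6] spin 0.2
latch_left_grip 0.92 [230.8 267.3] [228. 270.]
latch_right_grip 0.81 [229.9  78.1] [227.  80.]
panel_handle 0.65 [120.1 172. ] [120. 175.]
incubator 0.72 [224.6 200.9] [225. 204.]
```

>>> jog_arm(
  delta_pos=[
    [-3,-2,30],
    [0,0,30],
    [0,0,19],
    [0,0,0],
  ],
  spin=[0,0,0,0],
  gripper=[40,40,40,40],
)

```text
time_s: 10.3
position: [454.1, 437.0, 68.6]
tcp_rot: [-0.002, -0.378, 0.926, -0.0]
force: [-0.6, 0.3, -0.5]
gripper_width: 0.471
grip_force: 0.0
```

>>> jog_arm(
  delta_pos=[
    [0,0,0],
    [0,0,0],
    [0,0,0],
    [0,0,0],
    [0,0,0],
    [0,0,0],
  ],
  spin=[0,0,0,0,0,0],
  gripper=[4,4,4,4,4,4],
)

```text
time_s: 11.05
position: [456.4, 437.6, 71.7]
tcp_rot: [0.001, -0.377, 0.926, -0.001]
force: [2.3, -5.4, 4.9]
gripper_width: 0.106
grip_force: 34.0
```

>>> jog_arm(
  delta_pos=[
    [0,0,0],
    [0,0,0],
    [0,0,0],
    [0,0,0],
    [0,0,0],
    [0,0,0],
    [0,0,0],
    [0,0,0],
  ],
  spin=[-10,-10,-10,-10,-10,-10,-10,-10],
  gripper=[4,4,4,4,4,4,4,4],
)

```text
time_s: 12.05
position: [453.7, 437.8, 71.7]
tcp_rot: [0.0, 0.886, -0.464, -0.001]
force: [-5.5, -4.0, 9.8]
gripper_width: 0.1
grip_force: 34.6
```

>>> jog_arm(
  delta_pos=[
    [0,0,0],
    [0,0,0],
    [0,0,0],
  ],
  spin=[-10,-1,0],
  gripper=[4,4,4],
)

```text
time_s: 12.42
position: [453.4, 437.6, 71.7]
tcp_rot: [0.0, 0.925, -0.38, -0.001]
force: [-6.2, -4.1, 8.9]
gripper_width: 0.105
grip_force: 34.9
```

>>> jog_arm(
  delta_pos=[
    [0,0,0],
    [0,0,0],
    [0,0,-40],
    [0,0,-40],
    [0,0,0],
  ],
  spin=[0,0,0,0,0],
  gripper=[40,40,40,40,40],
)

```text
time_s: 13.05
position: [457.4, 439.8, 154.3]
tcp_rot: [-0.003, 0.925, -0.38, 0.002]
force: [0.0, -0.7, -0.5]
gripper_width: 0.467
grip_force: 0.0
```

```bash
python3 - <<'E'
from h import *
H=[526.5,410.3,44.2]
go(w((-107.5,0,100),H),-135.8)
im=snap('wrist','w5.png');obs=[]
for q in P:
    for r in manip.spot_point(q,'wrist')[:2]: print(q,round(r['p'],2),np.round(r['location'],1),np.round(proj('wrist',[w(P[q],H)]))[0][::-1])
E
```

```text
TCP [457.4 439.8 154.3] yaw_y -134.7 F [ 0.  -0.7 -0.5] t 13.05 j [ 0.64  0.45  0.06  1.17  0.   -1.72] w 39.9 0.0
target [449.4 335.4 100. ] tool d [67.7 79.9 54.3] spin 1.1
latch_left_grip 0.76 [224.9 280.1] [226. 275.]
latch_right_grip 0.65 [  3.8 286.4] [  5. 279.]
panel_handle 0.58 [127.  382.9] [128. 378.]
panel_hinge 0.55 [120.7 144. ] [123. 133.]
incubator 0.98 [117.8 243.2] [122. 240.]
```

View pics/w5.png

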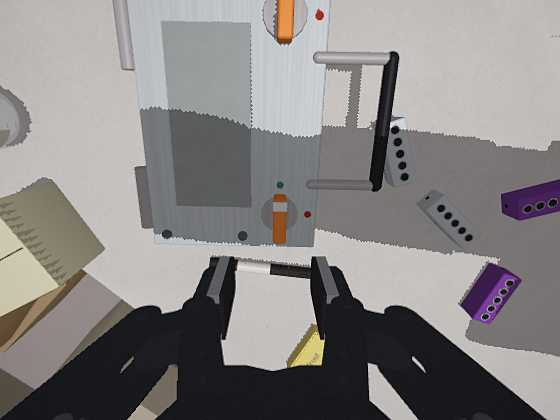

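Both fasteners are unlocked, with the left wing at (280,218) and the right one at (285,15) running along the housing's y. Next I'll grip the bar.

>>> jog_arm(
  delta_pos=[
    [34,40,0],
    [34,40,0],
    [0,0,35],
    [0,0,35],
    [0,0,34],
    [0,0,0],
  ],
  spin=[0,1.1,0,0,0,0],
  gripper=[40,40,40,40,40,40],
  grip_force=25,
)

```text
time_s: 14.1
position: [444.5, 331.6, 43.1]
tcp_rot: [0.003, 0.921, -0.389, -0.002]
force: [-0.5, 0.0, 0.9]
gripper_width: 0.467
grip_force: 0.0
```

>>> jog_arm(
  delta_pos=[
    [0,0,0],
    [0,0,0],
    [0,0,0],
    [0,0,0],
    [0,0,0],
    [0,0,0],
  ],
  spin=[0,0,0,0,0,0],
  gripper=[4,4,4,4,4,4],
)

```text
time_s: 14.85
position: [449.0, 334.4, 47.7]
tcp_rot: [-0.002, 0.921, -0.389, 0.001]
force: [3.4, 4.3, 5.9]
gripper_width: 0.105
grip_force: 26.6
```

```bash
python3 - <<'E'
from h import *
s,yy=pose()
# arc: R=180.04, start angle atan2(4,180)
import math
a0=math.atan2(4,180)
N=14;prev=0
th=np.linspace(0,1.60,N+1)
xs=180.04*np.cos(a0+th); zs=180.04*np.sin(a0+th)
print(np.round(np.c_[np.diff(-xs),np.diff(zs)],1).tolist())
E
```

```text
TCP [449.  334.4  47.7] yaw_y -135.8 F [3.4 4.3 5.9] t 14.85 j [ 0.5   0.4  -0.3   0.87  0.   -1.85] w 8.9 26.623488664627075
[[1.6, 20.5], [4.0, 20.2], [6.2, 19.6], [8.4, 18.8], [10.5, 17.7], [12.5, 16.4], [14.2, 14.8], [15.8, 13.1], [17.2, 11.2], [18.4, 9.2], [19.3, 7.0], [20.0, 4.8], [20.4, 2.5], [20.6, 0.1]]
```

>>> jog_arm(
  delta_pos=[
    [0,-1.6,-20.5],
    [0,-4,-20.2],
    [0,-6.2,-19.6],
    [0,-8.4,-18.8],
    [0,-10.5,-17.7],
    [0,-12.5,-16.4],
    [0,-14.2,-14.8],
    [0,0,0],
  ],
  spin=[0,0,0,0,0,0,0,0],
  gripper=[4,4,4,4,4,4,4,4],
)

```text
time_s: 15.85
position: [487.6, 372.1, 174.2]
tcp_rot: [0.002, 0.921, -0.389, -0.0]
force: [-2.1, -3.6, 3.7]
gripper_width: 0.105
grip_force: 26.0
```

>>> jog_arm(
  delta_pos=[
    [0,-15.8,-13.1],
    [0,-17.2,-11.2],
    [0,-18.4,-9.2],
    [0,-19.3,-7],
    [0,-20,-4.8],
    [0,-20.4,-2.5],
    [0,-20.6,0],
    [0,0,0],
  ],
  spin=[0,0,0,0,0,0,0,0],
  gripper=[4,4,4,4,4,4,4,4],
)

```text
time_s: 16.85
position: [584.2, 466.0, 222.9]
tcp_rot: [-0.001, 0.921, -0.389, 0.001]
force: [1.7, 0.7, 6.1]
gripper_width: 0.103
grip_force: 27.8
```

```bash
python3 - <<'E'
from h import *
pose(); snap('side','s2.png')
E
```

```text
TCP [584.2 466.  222.9] yaw_y -135.8 F [1.7 0.7 6.1] t 16.85 j [ 0.57  0.69  0.63  1.5   0.   -1.78] w 8.8 27.78207778930664
```

View pics/s2.png

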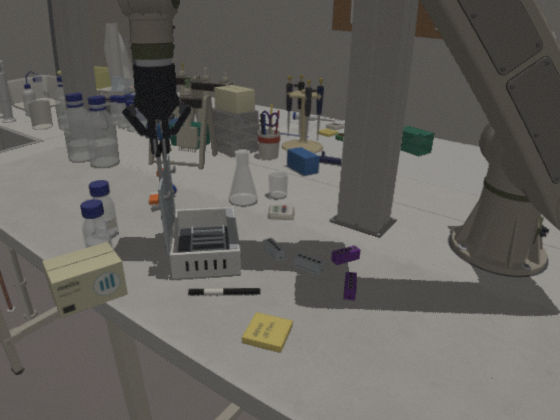

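The panel is upright and the bay is empty. I'll release the bar, rise, and measure the blocks.

>>> jog_arm(
  delta_pos=[
    [0,0,0],
    [0,0,0],
    [0,0,0],
    [0,0,-30],
    [0,0,-30],
    [0,40,0],
    [0,60,0],
    [0,0,0],
  ],
  spin=[0,0,0,0,0,0,0,0],
  gripper=[45,45,45,45,45,45,45,45],
)

```text
time_s: 17.9
position: [504.6, 391.0, 279.5]
tcp_rot: [0.005, 0.921, -0.389, -0.003]
force: [-0.2, -0.2, 0.4]
gripper_width: 0.527
grip_force: 0.0
```

```bash
cat >> h.py <<'E'
def blocks(cam,z=24):
    im=snap(cam);c=manip.camera_params(cam);hsv=cv2.cvtColor(im,cv2.COLOR_RGB2HSV);out=[]
    for r in manip.masks_of('block_a',cam)[:8]:
        m=r['mask'].astype(np.uint8)
        if r['p']<.3 or m.sum()<50: continue
        sat=np.median(hsv[...,1][m>0])
        pts=np.argwhere(m); g=np.array([ray(cam,p,z,c)[:2] for p in pts],np.float32)
        (x,y),(a,b),_=rect=cv2.minAreaRect(g); bx=cv2.boxPoints(rect)
        e=[bx[1]-bx[0],bx[2]-bx[1]];l=max(e,key=np.linalg.norm)
        print(cam,'p',round(r['p'],2),'sat',sat,'rect c',np.round([x,y],1),'mean',np.round(g.mean(0),1),'size',np.round(sorted([a,b]),1),'long yaw',round(np.degrees(np.arctan2(l[1],l[0]))%180,1))
    for r in manip.spot_point('block_a',cam)[:5]: print(' spot',round(r['p'],2),np.round(r['location']),np.round(ray(cam,r['location'],0,c)[:2],1))
E
python3 - <<'E'
from h import *
pose(); blocks('top')
for r in manip.spot_point('panel_handle','top')[:2]: print('h',r['p'],r['location'],ray('top',r['location'],240))
E
```

```text
TCP [504.6 391.  279.5] yaw_y -135.8 F [-0.2 -0.2  0.4] t 17.9 j [ 0.53  0.45  0.36  1.5  -0.   -1.81] w 45.0 0.0
```

>>> jog_arm(
  delta_pos=[
    [-33,42,0],
    [-32,42,0],
    [0,0,0],
    [0,0,0],
    [0,0,0],
    [0,0,0],
    [0,0,0],
    [0,0,0],
  ],
  spin=[0,0,10,10,10,10,10,10],
  gripper=[45,45,45,45,45,45,45,45],
)

```text
time_s: 19.1
position: [407.8, 385.0, 282.8]
tcp_rot: [0.001, -0.601, 0.799, -0.0]
force: [1.0, -0.3, -0.5]
gripper_width: 0.526
grip_force: 0.0
```

>>> jog_arm(
  delta_pos=[
    [0,0,0],
    [0,0,0],
    [0,0,0],
    [0,0,0],
  ],
  spin=[10,10,10,0],
  gripper=[45,45,45,45],
)

```text
time_s: 19.6
position: [407.4, 384.7, 282.7]
tcp_rot: [0.001, -0.377, 0.926, 0.0]
force: [-0.3, 0.1, 0.4]
gripper_width: 0.524
grip_force: 0.0
```

```bash
python3 - <<'E'
from h import *
pose(); blocks('wrist'); snap('wrist','w6.png')
E
```

```text
TCP [407.4 384.7 282.7] yaw_y 134.4 F [-0.3  0.1  0.4] t 19.6 j [ 0.61  0.27  0.12  1.41  0.   -0.16] w 44.8 0.0
wrist p 0.8 sat 126.0 rect c [220.2 349.5] mean [220.1 348.6] size [27.9 61.4] long yaw 114.1
wrist p 0.68 sat 13.0 rect c [320.2 331.7] mean [319.7 331.9] size [22.7 59.7] long yaw 1.8
wrist p 0.67 sat 13.0 rect c [409.  328.6] mean [408.6 328.7] size [23.5 61.2] long yaw 153.8
wrist p 0.58 sat 146.0 rect c [279.1 263.7] mean [279.4 264.2] size [23.8 49. ] long yaw 59.7
 spot 0.89 [ 18. 273.] [274.3 255.2]
 spot 0.83 [143. 241.] [412.7 328.7]
 spot 0.76 [ 41. 356.] [220.2 347.3]
 spot 0.66 [ 94. 289.] [321.9 331.4]
```

View pics/w6.png

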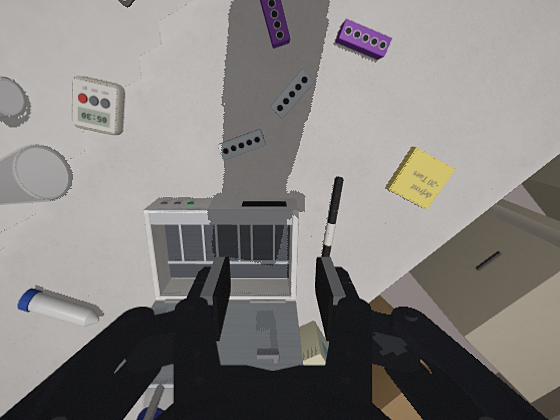

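Wrist view: silver blocks at (242,144) and (292,92), purple look-alikes at the top, and the open bay with its ribs at rows 220-260. I'll pick the near-bay block first.

>>> jog_arm(
  delta_pos=[
    [38,-41,0],
    [0,0,30],
    [0,0,30],
    [0,0,30],
    [0,0,30],
    [0,0,30],
    [0,0,30],
    [0,0,0],
  ],
  spin=[0,10.1,10.1,10.1,10.1,10.1,10.1,10.1],
  gripper=[45,45,45,45,45,45,45,45],
  grip_force=50,
)

```text
time_s: 20.8
position: [405.5, 326.5, 99.6]
tcp_rot: [-0.002, 0.231, 0.973, -0.002]
force: [0.3, 0.5, -0.1]
gripper_width: 0.53
grip_force: 0.0
```

```bash
python3 - <<'E'
from h import *
blocks('wrist'); go([409.5,328.7,8],63.8)
E
```

```text
wrist p 0.77 sat 154.0 rect c [277.1 261.7] mean [276.6 261.2] size [23.1 69.7] long yaw 61.1
wrist p 0.67 sat 10.0 rect c [320.8 334.4] mean [319.8 334.4] size [24.3 60.5] long yaw 1.5
wrist p 0.57 sat 12.0 rect c [409.3 331.3] mean [408.2 331.8] size [23.3 66.5] long yaw 153.8
 spot 0.96 [113. 228.] [321.6 332.3]
 spot 0.87 [100. 111.] [273.1 258.1]
 spot 0.78 [214. 278.] [413.2 329.8]
TCP [407.3 327.6 102.2] yaw_y 63.8 F [-0.5 -0.2 -0.1] t 20.95 j [ 0.52  0.29 -0.32  0.97  0.    0.98] w 45.6 0.0
target [409.5 328.7   8. ] tool d [-1.5  1.9 94.2] spin -0.0
```

>>> jog_arm(
  delta_pos=[
    [-1,3,35],
    [0,0,35],
    [0,0,23],
    [0,0,0],
    [0,0,0],
    [0,0,0],
    [0,0,0],
    [0,0,0],
  ],
  spin=[0,0,0,0,0,0,0,0],
  gripper=[45,45,45,45,10,10,10,10],
)

```text
time_s: 21.95
position: [410.6, 330.5, 10.7]
tcp_rot: [0.001, 0.229, 0.974, 0.001]
force: [1.4, -1.0, 6.8]
gripper_width: 0.234
grip_force: 50.8
```

>>> jog_arm(
  delta_pos=[
    [0,0,0],
    [0,0,-30],
    [0,0,-40],
    [0,0,-40],
    [0,0,0],
  ],
  spin=[0,0,0,0,0],
  gripper=[10,10,10,10,10],
)

```text
time_s: 22.58
position: [411.6, 331.1, 122.9]
tcp_rot: [0.003, 0.229, 0.973, 0.003]
force: [0.3, 1.1, -0.2]
gripper_width: 0.24
grip_force: 49.9
```

```bash
python3 - <<'E'
from h import *
H=[526.5,410.3,44.2]
go(w((0,0,120),H),134.2); print(w((0,52,0),H),w((0,0,0),H))
E
```

```text
TCP [411.6 331.1 122.9] yaw_y 63.6 F [ 0.3  1.1 -0.2] t 22.575 j [ 0.53  0.28 -0.28  1.01  0.    0.99] w 20.5 49.926915764808655
target [526.5 410.3 120. ] tool d [-67.6 122.1   2.9] spin -70.6
[490.24741465 447.5793516    0.        ] [526.5 410.3   0. ]
```

>>> jog_arm(
  delta_pos=[
    [-34,61,0],
    [-34,61,0],
    [0,0,0],
    [0,0,0],
    [0,0,0],
    [0,0,0],
    [0,0,0],
    [0,0,0],
  ],
  spin=[0,0,-10.1,-10.1,-10.1,-10.1,-10.1,-10.1],
  gripper=[10,10,10,10,10,10,10,10],
)

```text
time_s: 23.58
position: [511.7, 399.9, 117.6]
tcp_rot: [-0.001, -0.296, 0.955, -0.0]
force: [0.3, 0.0, -1.5]
gripper_width: 0.24
grip_force: 49.9
```

>>> jog_arm(
  delta_pos=[
    [0,0,0],
    [0,0,0],
  ],
  spin=[-10,0],
  gripper=[10,10],
)

```text
time_s: 23.82
position: [511.8, 399.9, 117.9]
tcp_rot: [-0.001, -0.375, 0.927, -0.0]
force: [-1.0, -0.0, 0.1]
gripper_width: 0.239
grip_force: 49.9
```

```bash
python3 - <<'E'
from h import *
H=[526.5,410.3,44.2]
go(w((0,0,60),H),134.2); im=snap('wrist')
for q,z in (('slot0',(0,52,12)),('slot1',(0,0,12)),('slot2',(0,-52,12)),('incubator',(0,0,0)),('panel_hinge',(72.5,0,60))):
    for r in manip.spot_point(q,'wrist')[:2]: print(q,round(r['p'],2),np.round(r['location'],1),np.round(proj('wrist',[w(z,H)]))[0][::-1])
for x in (-34,34):
  for y in (-67,-37,-15,15,37,67):
    c=proj('wrist',[w((x,y,17),H)])[0]; cv2.circle(im,tuple(int(round(v)) for v in c),2,(255,0,0),-1)
for x,y in ((-62.5,100),(-62.5,-100),(-42.5,92),(-42.5,-92)):
    c=proj('wrist',[w((x,y,60),H)])[0]; cv2.circle(im,tuple(int(round(v)) for v in c),3,(0,255,0),-1)
cv2.imwrite('pics/w7.png',cv2.resize(im[60:420,60:500,::-1],None,fx=1.65,fy=1.65))
E
```

```text
TCP [511.8 399.9 117.9] yaw_y 134.0 F [-1.  -0.   0.1] t 23.825 j [ 0.54  0.51  0.06  1.12  0.   -0.23] w 20.4 49.91340458393097
target [526.5 410.3  60. ] tool d [-17.7  -2.8  57.9] spin -0.2
slot0 0.91 [226.1 206.4] [225. 328.]
slot0 0.7 [222.7 323.8] [225. 328.]
slot1 0.91 [226.1 206.4] [225. 269.]
slot1 0.7 [222.7 323.8] [225. 269.]
slot2 0.91 [226.1 206.4] [225. 211.]
slot2 0.7 [222.7 323.8] [225. 211.]
incubator 0.95 [220.6 266.8] [220. 270.]
panel_hinge 0.62 [330.5 268.4] [329. 269.]
```

View pics/w7.png

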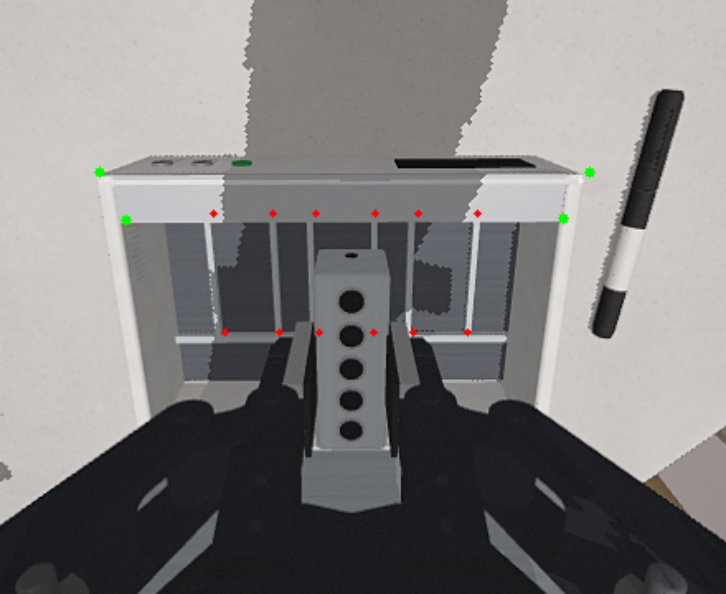

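The overlay shows the block held straight. The ribs sit about 2-3 mm right of my model, which agrees with where the grips felt the latches. I'll work out the block's offset in the hand.

```bash
python3 - <<'E'
from h import *
s,yy=pose();a=np.radians(yy);ty=np.array([np.cos(a),np.sin(a)]);tx=np.array([-ty[1],ty[0]])
for row,name in ((276,'front'),(369,'mid well'),(447,'rear')):
    d=ray('wrist',(60+row/1.65,60+351/1.65),131)[:2]-s['position'][:2]; print(name,np.round([tx@d,ty@d],1))
H=[527.5,408,44.2];go(w((0,0,60),H),134.2)
E
```

```text
TCP [512.4 400.3 119. ] yaw_y 134.1 F [ 0.2  0.1 -0.7] t 24.125 j [ 0.54  0.51  0.06  1.12  0.   -0.23] w 20.5 49.91319715976715
front [28.   0.3]
mid well [-2.4  0.3]
rear [-31.3   0.3]
TCP [512.4 400.3 119. ] yaw_y 134.1 F [ 0.2  0.1 -0.7] t 24.125 j [ 0.54  0.51  0.06  1.12  0.   -0.23] w 20.5 49.91319715976715
target [527.5 408.   60. ] tool d [-16.2  -5.   59. ] spin -0.1
```

>>> jog_arm(
  delta_pos=[
    [-15,-5,0],
    [0,0,35],
    [0,0,35],
    [0,0,15],
    [0,0,5],
    [0,0,5],
    [0,0,0],
  ],
  spin=[0,0,0,0,0,0,0],
  gripper=[10,10,10,10,10,10,10],
)

```text
time_s: 25.0
position: [527.2, 407.5, 25.0]
tcp_rot: [0.001, -0.376, 0.927, 0.0]
force: [-0.6, -0.3, 0.4]
gripper_width: 0.238
grip_force: 49.9
```

```bash
python3 - <<'E'
from h import *
H=[527.5,408,44.2];go(w((0,0,22.5),H),134.2)
E
```

```text
TCP [527.2 407.5  25. ] yaw_y 134.1 F [-0.6 -0.3  0.4] t 25.0 j [ 0.54  0.61 -0.02  0.95  0.   -0.23] w 20.3 49.89576458930969
target [527.5 408.   22.5] tool d [-0.6  0.1  2.5] spin -0.1
```

>>> jog_arm(
  delta_pos=[
    [0,0,2],
    [0,0,0],
    [0,0,0],
    [0,0,0],
  ],
  spin=[0,0,0,0],
  gripper=[10,10,36,36],
)

```text
time_s: 25.5
position: [526.7, 407.2, 22.3]
tcp_rot: [0.0, -0.376, 0.927, 0.0]
force: [-0.1, 0.1, -0.1]
gripper_width: 0.422
grip_force: 0.0
```

>>> jog_arm(
  delta_pos=[
    [0,0,-30],
    [0,0,-50],
    [60,0,-30],
    [60,0,-30],
    [0,0,0],
  ],
  spin=[0,0,0,0,0],
  gripper=[36,36,36,36,36],
)

```text
time_s: 26.12
position: [444.5, 327.8, 160.7]
tcp_rot: [0.001, -0.375, 0.927, 0.0]
force: [1.0, 0.2, -0.4]
gripper_width: 0.422
grip_force: 0.0
```

```bash
python3 - <<'E'
from h import *
H=[527.5,408,44.2]
blocks('wrist'); im=snap('wrist')
q=w((0,0,0),H);print(q)
for z in (36,):print(np.round(proj('wrist',[w((x,y,36),H) for x,y in ((0,0),(-30,-11),(-30,11),(30,-11),(30,11))])))
go([320.8,331.8,150],91.6)
cv2.imwrite('pics/w8.png',cv2.resize(im[20:340,120:400,::-1],None,fx=1.8,fy=1.8))
E
```

```text
wrist p 0.95 sat 12.0 rect c [538.3 413.3] mean [537.6 412.4] size [22.5 56. ] long yaw 43.3
wrist p 0.7 sat 10.0 rect c [323.7 331.6] mean [323.5 331.2] size [26.2 61.8] long yaw 1.1
wrist p 0.62 sat 152.0 rect c [224.3 349. ] mean [224.4 349.8] size [30.6 68.3] long yaw 114.7
 spot 0.75 [290. 271.] [534.5 411.7]
 spot 0.59 [103. 367.] [322.8 334.2]
[527.5 408.    0. ]
[[273. 304.]
 [262. 279.]
 [284. 279.]
 [262. 328.]
 [283. 328.]]
TCP [447.1 329.8 157.7] yaw_y 134.1 F [ 0.6 -0.   0.3] t 26.325 j [ 0.49  0.31 -0.14  1.12  0.   -0.28] w 36.0 0.0
target [320.8 331.8 150. ] tool d [89.3 89.4  7.7] spin 42.5
```

View pics/w8.png

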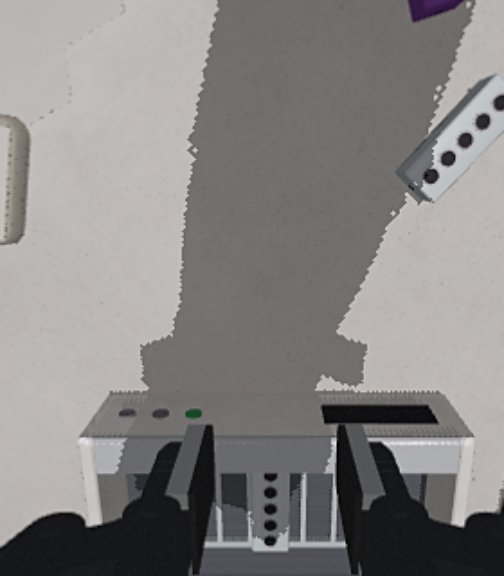

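The first block sits between the ribs of the middle compartment, at crop (270,510). The second is still in its place, so I'll fetch it.

>>> jog_arm(
  delta_pos=[
    [30,30,0],
    [30,30,0],
    [29,29,0],
    [0,0,20],
    [0,0,20],
    [0,0,20],
    [0,0,10],
    [0,0,0],
  ],
  spin=[0,0,0,10.6,10.6,10.6,10.7,0],
  gripper=[45,45,45,45,45,45,45,45],
)

```text
time_s: 27.32
position: [320.3, 331.2, 86.4]
tcp_rot: [-0.001, -0.015, 1.0, -0.001]
force: [-0.5, -0.1, -0.2]
gripper_width: 0.528
grip_force: 0.0
```

```bash
python3 - <<'E'
from h import *
blocks('wrist'); go([320.5,332,10.5],91.4)
E
```

```text
wrist p 0.88 sat 13.0 rect c [318.4 333.1] mean [317.1 332.7] size [22.8 64.2] long yaw 2.0
wrist p 0.81 sat 119.0 rect c [217.2 350.4] mean [216.8 350.8] size [22.7 60. ] long yaw 114.7
wrist p 0.79 sat 156.0 rect c [272.7 258.9] mean [272.4 258.5] size [27.1 61.7] long yaw 61.9
 spot 0.94 [152. 174.] [273.7 256.1]
 spot 0.72 [214. 272.] [321.  332.1]
 spot 0.58 [ 78. 302.] [218.5 349.4]
TCP [321.1 331.7  88. ] yaw_y 91.8 F [-0.1 -0.5  0.4] t 27.475 j [ 0.63  0.2  -0.48  0.89  0.    0.6 ] w 44.8 0.0
target [320.5 332.   10.5] tool d [ 0.6  0.3 77.5] spin 0.4
```

>>> jog_arm(
  delta_pos=[
    [1,0,35],
    [0,0,35],
    [0,0,8],
    [0,0,0],
    [0,0,0],
    [0,0,0],
    [0,0,0],
    [0,0,0],
  ],
  spin=[0,0,0,0,0,0,0,0],
  gripper=[45,45,45,45,10,10,10,10],
)

```text
time_s: 28.48
position: [320.8, 332.1, 11.6]
tcp_rot: [0.001, -0.014, 1.0, 0.001]
force: [-0.1, -0.1, 6.5]
gripper_width: 0.246
grip_force: 49.7
```

>>> jog_arm(
  delta_pos=[
    [0,0,0],
    [0,0,-40],
    [0,0,-40],
    [0,0,-30],
    [0,0,0],
  ],
  spin=[0,0,0,0,0],
  gripper=[10,10,10,10,10],
)

```text
time_s: 29.1
position: [321.3, 332.5, 122.8]
tcp_rot: [0.002, -0.014, 1.0, 0.002]
force: [-0.1, -0.3, -1.3]
gripper_width: 0.241
grip_force: 49.3
```

```bash
python3 - <<'E'
from h import *
H=[527.5,408,44.2];go(w((0,52,120),H),134.2)
E
```

```text
TCP [321.3 332.5 122.8] yaw_y 91.6 F [-0.1 -0.3 -1.3] t 29.1 j [ 0.63  0.16 -0.43  0.97  0.    0.6 ] w 20.6 49.341521859169006
target [491.2 445.3 120. ] tool d [-173.1  107.8    2.8] spin -42.6
```

>>> jog_arm(
  delta_pos=[
    [-43,27,0],
    [-43,27,0],
    [-43,27,0],
    [-44,27,0],
    [0,0,0],
    [0,0,0],
    [0,0,0],
    [0,0,0],
  ],
  spin=[0,0,0,0,-10.7,-10.7,-10.6,-10.6],
  gripper=[10,10,10,10,10,10,10,10],
)

```text
time_s: 30.1
position: [488.7, 443.5, 118.0]
tcp_rot: [-0.001, -0.379, 0.925, -0.0]
force: [-0.5, 0.2, -1.7]
gripper_width: 0.242
grip_force: 49.3
```

```bash
python3 - <<'E'
from h import *
H=[527.5,408,44.2];im=snap('wrist');go(w((0,52,25),H),134.2)
s,yy=pose();a=np.radians(yy);ty=np.array([np.cos(a),np.sin(a)]);tx=np.array([-ty[1],ty[0]])
for r in manip.masks_of('block_a','wrist')[:3]:
    print(round(r['p'],2),np.round(r['location']),r['mask'].sum(),*[ (np.argwhere(r['mask']).min(0),np.argwhere(r['mask']).max(0))])
cv2.imwrite('pics/w9.png',cv2.resize(im[60:420,60:500,::-1],None,fx=1.65,fy=1.65))
E
```

```text
TCP [488.7 443.6 118.1] yaw_y 134.9 F [-0.2  0.6 -0.5] t 30.15 j [ 0.62  0.53  0.09  1.14  0.   -0.17] w 20.5 49.329559206962585
target [491.2 445.3  25. ] tool d [-3.  -0.6 93.1] spin 0.7
TCP [488.7 443.6 118.1] yaw_y 134.9 F [-0.2  0.6 -0.5] t 30.15 j [ 0.62  0.53  0.09  1.14  0.   -0.17] w 20.5 49.329559206962585
0.94 [211. 204.] 2397 (array([173, 187]), array([249, 222]))
0.93 [266. 270.] 5379 (array([207, 248]), array([329, 295]))
```

View pics/w9.png

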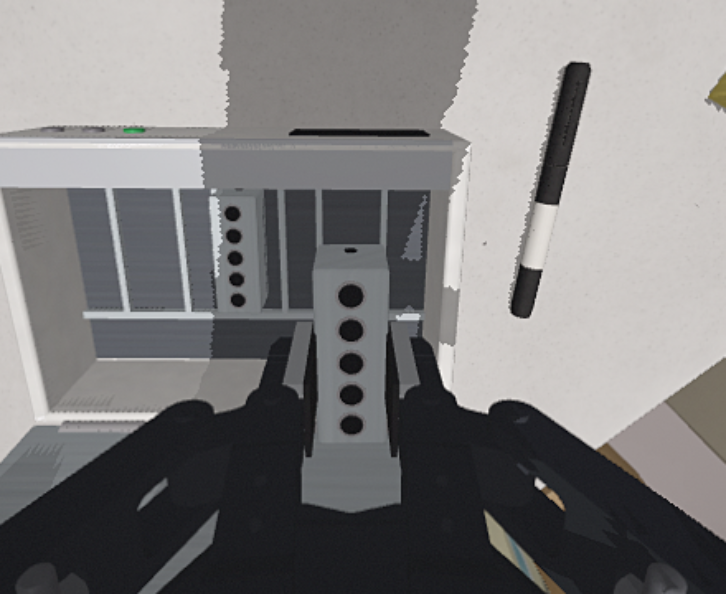

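Block 1 lies flat between the middle ribs at crop (240,255). Block 2 is lined up with the left compartment, whose ribs are at cols 319 and 385. Now I'll lower it.

>>> jog_arm(
  delta_pos=[
    [-3,-1,0],
    [0,0,35],
    [0,0,35],
    [0,0,13],
    [0,0,6],
    [0,0,5],
    [0,0,0],
  ],
  spin=[0.7,0,0,0,0,0,0],
  gripper=[10,10,10,10,10,10,10],
)

```text
time_s: 31.08
position: [492.7, 445.8, 26.8]
tcp_rot: [0.001, -0.371, 0.929, 0.0]
force: [0.2, -0.8, -0.5]
gripper_width: 0.24
grip_force: 49.3
```

>>> jog_arm(
  delta_pos=[
    [0,0,1],
    [0,0,0],
    [0,0,0],
    [0,0,0],
  ],
  spin=[0,0,0,0],
  gripper=[10,10,36,36],
)

```text
time_s: 31.58
position: [492.4, 445.6, 25.4]
tcp_rot: [0.0, -0.371, 0.929, 0.0]
force: [0.2, 0.2, 0.3]
gripper_width: 0.419
grip_force: 0.0
```

>>> jog_arm(
  delta_pos=[
    [0,0,-30],
    [0,0,-50],
    [20,0,-50],
    [0,-25,-40],
    [0,0,0],
  ],
  spin=[0,0,0,0,0],
  gripper=[45,45,45,45,45],
)

```text
time_s: 32.2
position: [497.9, 413.9, 199.9]
tcp_rot: [0.004, -0.37, 0.929, 0.001]
force: [0.3, -0.4, -0.4]
gripper_width: 0.523
grip_force: 0.0
```

```bash
python3 - <<'E'
from h import *
H=[527.5,408,44.2]
blocks('wrist',36); print(w((0,0,0),H),w((0,52,0),H)); im=snap('wrist')
b=np.array([72.5,0,60])
go(w((72.5,0,300),H),-135.8)
cv2.imwrite('pics/w10.png',cv2.resize(im[120:360,120:420,::-1],None,fx=2,fy=2))
E
```

```text
wrist p 0.85 sat 13.0 rect c [523.2 402.2] mean [522.3 401.5] size [22.9 61.7] long yaw 43.5
wrist p 0.8 sat 12.0 rect c [487.9 441.2] mean [487.  440.4] size [22.9 64.5] long yaw 45.7
wrist p 0.38 sat 12.0 rect c [656.2 535.7] mean [639.3 522.6] size [213.4 331.7] long yaw 140.5
 spot 0.98 [198. 296.] [492.2 446.7]
 spot 0.67 [198. 247.] [532.  405.1]
[527.5 408.    0. ] [491.24741465 445.2793516    0.        ]
TCP [494.1 413.3 193.5] yaw_y 133.5 F [-1.8 -0.5 -0.5] t 32.4 j [ 0.57  0.46  0.18  1.29  0.   -0.19] w 45.1 0.0
target [579.5 458.5 300. ] tool d [ -93.   -26.  -106.5] spin -90.7
```

View pics/w10.png

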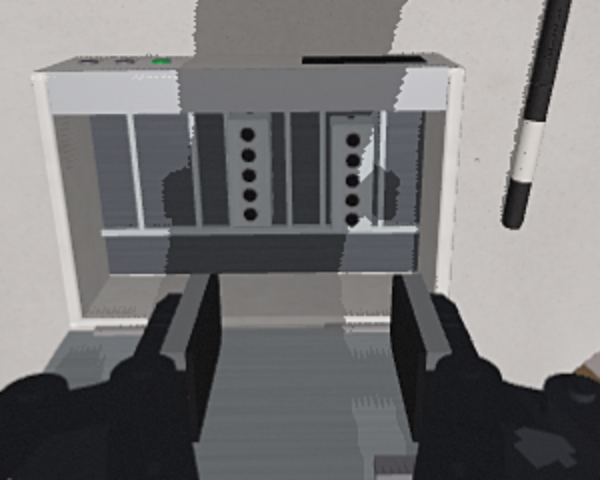

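Both blocks are flat between their ribs: the middle one at crop (250,175) and the left one at (352,175). Now back to the bar.

>>> jog_arm(
  delta_pos=[
    [0,0,-50],
    [0,0,-50],
    [0,0,0],
    [0,0,0],
    [0,0,0],
    [0,0,0],
    [0,0,0],
    [0,0,0],
  ],
  spin=[-10,-10,-10,-10,-10,-10,-10,-10],
  gripper=[50,50,50,50,50,50,50,50],
  grip_force=25,
)

```text
time_s: 33.4
position: [494.1, 413.7, 292.9]
tcp_rot: [0.001, 0.883, -0.47, -0.001]
force: [1.3, 0.8, 0.1]
gripper_width: 0.586
grip_force: 0.0
```

>>> jog_arm(
  delta_pos=[
    [0,0,0],
    [12,-50,0],
    [13,-25,0],
    [0,0,0],
  ],
  spin=[-10,0,0,0],
  gripper=[50,50,50,50],
)

```text
time_s: 33.9
position: [567.3, 447.4, 290.6]
tcp_rot: [0.002, 0.919, -0.395, -0.002]
force: [-0.2, -0.4, -0.3]
gripper_width: 0.583
grip_force: 0.0
```

```bash
python3 - <<'E'
from h import *
im=snap('wrist')
go([584.2,466,223],-135.8)
for r in manip.spot_point('panel_handle','wrist')[:2]: print(round(r['p'],2),np.round(r['location']),np.round(ray('wrist',r['location'],240),1))
print(proj('wrist',[[584.2,466,240]]))
cv2.imwrite('pics/w11.png',im[:,:,::-1])
E
```

```text
TCP [566.3 447.3 291.8] yaw_y -136.5 F [-0.1  0.5 -0.7] t 33.95 j [ 0.56  0.65  0.73  1.65  0.   -1.77] w 49.5 0.0
target [584.2 466.  223. ] tool d [ -1.3 -25.8  68.8] spin -0.7
0.87 [233. 233.] [585.3 467.6 240. ]
0.51 [203. 310.] [562.2 415.1 240. ]
[[236.16584215 232.26924753]]
```

View pics/w11.png

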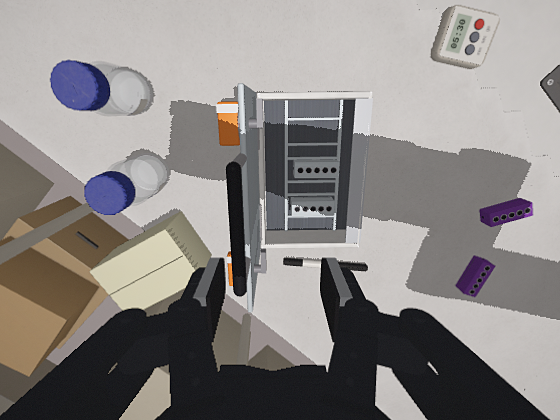

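The bar, at cols 235-240 and rows 165-293, matches the expected (584,466), and both blocks are in place. I'll grip it and swing it down.

>>> jog_arm(
  delta_pos=[
    [-1,-26,0],
    [0,0,0],
    [0,0,35],
    [0,0,32],
    [0,0,0],
  ],
  spin=[-0.7,0,0,0,0],
  gripper=[50,50,50,50,50],
)

```text
time_s: 34.62
position: [582.0, 464.4, 225.8]
tcp_rot: [0.002, 0.921, -0.389, -0.002]
force: [-0.0, 0.1, 0.7]
gripper_width: 0.585
grip_force: 0.0
```

>>> jog_arm(
  delta_pos=[
    [0,0,0],
    [0,0,0],
    [0,0,0],
    [0,0,0],
    [0,0,0],
    [0,0,0],
    [0,0,0],
  ],
  spin=[0,0,0,0,0,0,0],
  gripper=[4,4,4,4,4,4,4],
)

```text
time_s: 35.5
position: [585.4, 466.2, 230.6]
tcp_rot: [-0.002, 0.921, -0.389, 0.001]
force: [-0.4, -0.9, 5.9]
gripper_width: 0.105
grip_force: 25.5
```

```bash
python3 - <<'E'
from h import *
pose()
E
```

```text
TCP [585.4 466.2 230.6] yaw_y -135.8 F [-0.4 -0.9  5.9] t 35.5 j [ 0.57  0.69  0.65  1.53  0.   -1.78] w 8.9 25.454002618789673
```

>>> jog_arm(
  delta_pos=[
    [0,20.6,0],
    [0,20.4,2.5],
    [0,20,4.8],
    [0,19.3,7],
    [0,18.4,9.2],
    [0,17.2,11.2],
    [0,15.8,13.1],
    [0,0,0],
  ],
  spin=[0,0,0,0,0,0,0,0],
  gripper=[4,4,4,4,4,4,4,4],
)

```text
time_s: 36.5
position: [489.5, 372.9, 180.0]
tcp_rot: [0.001, 0.921, -0.389, -0.0]
force: [-2.2, -2.1, -0.6]
gripper_width: 0.102
grip_force: 25.7
```

```bash
python3 - <<'E'
from h import *
s,_=pose();d=s['position'][:2]-w((72.5,0,60),[527.5,408,44.2])[:2]
a=np.radians(44.2);x=d@[np.cos(a),np.sin(a)];print('hx',x,'R',np.hypot(x,s['position'][2]+9.4-60))
E
```

```text
TCP [489.5 372.9 180. ] yaw_y -135.8 F [-2.2 -2.1 -0.6] t 36.5 j [ 0.52  0.41  0.06  1.22 -0.   -1.82] w 8.7 25.730592012405396
hx -124.25414926235977 R 179.36724628568925
```

>>> jog_arm(
  delta_pos=[
    [0,14.2,14.8],
    [0,12.5,16.4],
    [0,10.5,17.7],
    [0,8.4,18.8],
    [0,6.2,19.6],
    [0,4,20.2],
    [0,1,18],
    [0,0,0],
  ],
  spin=[0,0,0,0,0,0,0,0],
  gripper=[4,4,4,4,4,4,4,4],
)

```text
time_s: 37.5
position: [449.6, 334.1, 53.8]
tcp_rot: [0.001, 0.921, -0.389, -0.001]
force: [-1.7, -2.2, -2.5]
gripper_width: 0.1
grip_force: 27.7
```

>>> jog_arm(
  delta_pos=[
    [0,0,3],
    [0,0,0],
  ],
  spin=[0,0],
  gripper=[4,4],
)

```text
time_s: 37.75
position: [449.5, 334.1, 51.9]
tcp_rot: [0.0, 0.921, -0.389, -0.0]
force: [-1.7, -3.2, -1.4]
gripper_width: 0.102
grip_force: 27.7
```

```bash
python3 - <<'E'
from h import *
pose()
E
```

```text
TCP [449.5 334.1  51.9] yaw_y -135.8 F [-1.7 -3.2 -1.4] t 37.75 j [ 0.5   0.4  -0.29  0.88 -0.   -1.85] w 8.7 27.727477848529816
```

>>> jog_arm(
  delta_pos=[
    [0,0,4],
    [0,0,0],
  ],
  spin=[0,0],
  gripper=[4,4],
)

```text
time_s: 38.0
position: [449.5, 334.0, 49.5]
tcp_rot: [0.0, 0.921, -0.389, 0.0]
force: [-5.8, -5.2, 9.4]
gripper_width: 0.1
grip_force: 29.0
```

>>> jog_arm(
  delta_pos=[
    [0,0,4],
    [0,0,0],
    [0,0,0],
  ],
  spin=[0,0,0],
  gripper=[4,4,4],
)

```text
time_s: 38.38
position: [449.7, 334.0, 48.3]
tcp_rot: [-0.0, 0.921, -0.389, 0.001]
force: [-12.0, -9.4, 30.3]
gripper_width: 0.099
grip_force: 31.4
```

The panel has met its stop (30 N). I'll release it and relock the left fastener.

>>> jog_arm(
  delta_pos=[
    [0,0,-4],
    [0,0,0],
    [0,0,0],
    [0,0,-50],
    [0,0,-50],
    [0,0,0],
  ],
  spin=[0,0,0,0,0,0],
  gripper=[4,40,40,40,40,40],
  grip_force=30,
)

```text
time_s: 39.12
position: [453.0, 336.3, 152.3]
tcp_rot: [-0.004, 0.921, -0.389, 0.003]
force: [1.1, 0.2, -0.2]
gripper_width: 0.466
grip_force: 0.0
```

```bash
python3 - <<'E'
from h import *
H=[526.9,408.3,44.2]
snap('wrist')
for q in P:
    for r in manip.spot_point(q,'wrist')[:2]: print(q,round(r['p'],2),np.round(r['location'],1),np.round(proj('wrist',[w(P[q],H)]))[0][::-1])
go(w((-32.5,70,150),H),-135.8)
E
```

```text
latch_left_grip 0.83 [306.5 189. ] [306. 182.]
latch_right_grip 0.65 [128.4 171.2] [126. 160.]
panel_hinge 0.65 [213.8  60.9] [214.  49.]
panel_hinge 0.61 [126.5 171.1] [214.  49.]
incubator 0.67 [194.5 169.1] [194. 165.]
TCP [448.8 333.8 146.1] yaw_y -135.8 F [ 0.6  1.3 -0. ] t 39.425 j [ 0.5   0.32 -0.15  1.1   0.   -1.85] w 39.8 0.0
target [454.8 435.8 150. ] tool d [-68.9 -75.4  -3.9] spin 0.0
```

>>> jog_arm(
  delta_pos=[
    [-35,-38,0],
    [-35,-37,0],
    [0,0,0],
    [0,0,40],
    [0,0,35],
    [0,0,0],
  ],
  spin=[0,0,0,0,0,0],
  gripper=[40,40,40,40,40,40],
)

```text
time_s: 40.17
position: [451.8, 434.0, 68.9]
tcp_rot: [0.004, 0.921, -0.389, -0.002]
force: [-0.3, -0.5, 0.1]
gripper_width: 0.47
grip_force: 0.0
```

>>> jog_arm(
  delta_pos=[
    [0,0,0],
    [0,0,0],
    [0,0,0],
    [0,0,0],
    [0,0,0],
    [0,0,0],
  ],
  spin=[0,0,0,0,0,0],
  gripper=[4,4,4,4,4,4],
)

```text
time_s: 40.92
position: [454.8, 436.3, 74.1]
tcp_rot: [-0.0, 0.921, -0.389, 0.001]
force: [-3.1, -5.0, 6.3]
gripper_width: 0.106
grip_force: 36.1
```

>>> jog_arm(
  delta_pos=[
    [0,0,0],
    [0,0,0],
    [0,0,0],
    [0,0,0],
    [0,0,0],
    [0,0,0],
    [0,0,0],
    [0,0,0],
  ],
  spin=[10,10,10,10,10,10,10,10],
  gripper=[4,4,4,4,4,4,4,4],
)

```text
time_s: 41.92
position: [455.2, 436.2, 74.1]
tcp_rot: [0.001, -0.453, 0.891, -0.001]
force: [-2.0, -5.2, 5.0]
gripper_width: 0.106
grip_force: 36.1
```

>>> jog_arm(
  delta_pos=[
    [0,0,0],
    [0,0,0],
    [0,0,0],
  ],
  spin=[10,2,0],
  gripper=[4,4,4],
)

```text
time_s: 42.3
position: [455.3, 436.2, 74.1]
tcp_rot: [0.001, -0.36, 0.933, -0.001]
force: [-1.0, -4.8, 5.9]
gripper_width: 0.101
grip_force: 37.3
```

>>> jog_arm(
  delta_pos=[
    [0,0,0],
    [0,0,0],
    [0,0,-40],
    [0,0,-40],
    [0,0,0],
  ],
  spin=[0,0,0,0,0],
  gripper=[40,40,40,40,40],
)

```text
time_s: 42.92
position: [456.8, 438.7, 156.8]
tcp_rot: [0.004, -0.36, 0.933, 0.001]
force: [-0.4, 0.5, -0.4]
gripper_width: 0.469
grip_force: 0.0
```

```bash
python3 - <<'E'
from h import *
H=[526.9,408.3,44.2]
snap('wrist','w12.png')
for q in P:
    for r in manip.spot_point(q,'wrist')[:1]: print(q,round(r['p'],2),np.round(r['location'],1),np.round(proj('wrist',[w(P[q],H)]))[0][::-1])
go(w((-32.5,-70,150),H),-135.8)
E
```

```text
latch_left_grip 0.6 [220.3 272.2] [221. 271.]
latch_right_grip 0.89 [223.5  88.3] [229.  84.]
panel_handle 0.87 [115.  171.3] [121. 172.]
incubator 0.79 [220.4 204.4] [225. 206.]
TCP [453.8 436.2 151.1] yaw_y 132.2 F [-0.3 -0.1  0.1] t 43.225 j [ 0.64  0.45  0.05  1.17  0.   -0.1 ] w 40.0 0.0
target [552.4 335.5 150. ] tool d [  -5.2 -140.9    1.1] spin -92.0
```

View pics/w12.png

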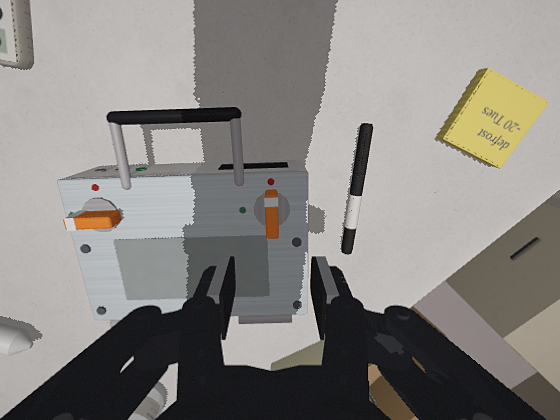

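The left wing at (271,215) is back in line front to back, so it is locked. Now the right one, at (95,218).

>>> jog_arm(
  delta_pos=[
    [-5,-47,0],
    [0,-47,0],
    [0,-47,0],
    [0,0,0],
    [0,0,0],
    [0,0,0],
    [0,0,0],
    [0,0,0],
  ],
  spin=[0,0,0,-10.4,-10.4,-10.4,-10.4,-10.4],
  gripper=[40,40,40,40,40,40,40,40],
)

```text
time_s: 44.22
position: [552.6, 335.4, 151.5]
tcp_rot: [0.001, 0.735, -0.678, -0.0]
force: [0.3, -0.8, 0.7]
gripper_width: 0.47
grip_force: 0.0
```

>>> jog_arm(
  delta_pos=[
    [0,0,0],
    [0,0,0],
    [0,0,0],
    [0,0,0],
    [0,0,0],
  ],
  spin=[-10,-10,-10,-10,0],
  gripper=[40,40,40,40,40],
)

```text
time_s: 44.85
position: [552.6, 335.5, 151.6]
tcp_rot: [0.001, 0.921, -0.39, -0.001]
force: [0.5, -0.7, 0.4]
gripper_width: 0.473
grip_force: 0.0
```

```bash
python3 - <<'E'
from h import *
H=[526.9,408.3,44.2]
snap('wrist')
for q in P:
    for r in manip.spot_point(q,'wrist')[:1]: print(q,round(r['p'],2),np.round(r['location'],1),np.round(proj('wrist',[w(P[q],H)]))[0][::-1])
go(w((-32.5,-70,72),H),-135.8)
E
```

```text
latch_left_grip 0.9 [374.4 276.2] [371. 274.]
latch_right_grip 0.83 [227.2 274.8] [225. 274.]
panel_handle 0.56 [288.  358.4] [289. 359.]
panel_hinge 0.72 [286.8 155.1] [287. 158.]
incubator 0.95 [255.2 240.4] [256. 244.]
TCP [553.  335.6 152.6] yaw_y -135.8 F [0.1 0.7 0.1] t 45.15 j [ 0.42  0.48  0.11  1.19  0.   -1.92] w 39.8 0.0
target [552.4 335.5  72. ] tool d [-0.3  0.6 80.6] spin -0.0
```

>>> jog_arm(
  delta_pos=[
    [0,0,40],
    [0,0,41],
    [0,0,0],
    [0,0,0],
  ],
  spin=[0,0,0,0],
  gripper=[40,40,40,40],
)

```text
time_s: 45.65
position: [553.8, 336.0, 73.1]
tcp_rot: [-0.001, 0.921, -0.389, 0.0]
force: [0.4, 0.2, 1.3]
gripper_width: 0.469
grip_force: 0.0
```

>>> jog_arm(
  delta_pos=[
    [0,0,0],
    [0,0,0],
    [0,0,0],
    [0,0,0],
    [0,0,0],
    [0,0,0],
  ],
  spin=[0,0,0,0,0,0],
  gripper=[4,4,4,4,4,4],
)

```text
time_s: 46.4
position: [553.1, 335.1, 73.9]
tcp_rot: [0.0, 0.921, -0.389, 0.001]
force: [-3.4, -3.3, 6.6]
gripper_width: 0.106
grip_force: 32.7
```

>>> jog_arm(
  delta_pos=[
    [0,0,0],
    [0,0,0],
    [0,0,0],
    [0,0,0],
    [0,0,0],
    [0,0,0],
    [0,0,0],
    [0,0,0],
  ],
  spin=[10,10,10,10,10,10,10,10],
  gripper=[4,4,4,4,4,4,4,4],
)

```text
time_s: 47.4
position: [552.3, 334.9, 73.9]
tcp_rot: [-0.0, -0.453, 0.891, -0.0]
force: [-4.5, -3.3, 8.3]
gripper_width: 0.105
grip_force: 32.9
```

>>> jog_arm(
  delta_pos=[
    [0,0,0],
    [0,0,0],
    [0,0,0],
  ],
  spin=[10,2,0],
  gripper=[4,4,4],
)

```text
time_s: 47.78
position: [552.2, 335.1, 73.9]
tcp_rot: [-0.0, -0.361, 0.933, -0.0]
force: [-4.9, -4.7, 9.8]
gripper_width: 0.105
grip_force: 34.5
```

>>> jog_arm(
  delta_pos=[
    [0,0,0],
    [0,0,0],
    [0,0,-40],
    [0,0,-50],
    [0,30,-40],
    [0,30,0],
    [0,0,0],
  ],
  spin=[0,0,0,0,0,0,0],
  gripper=[40,40,40,40,40,40,40],
)

```text
time_s: 48.65
position: [512.0, 381.7, 202.7]
tcp_rot: [0.001, -0.362, 0.932, 0.0]
force: [0.1, -0.3, -0.2]
gripper_width: 0.466
grip_force: 0.0
```

```bash
python3 - <<'E'
from h import *
pose();im=snap('wrist');cv2.imwrite('pics/w13.png',im[:,:,::-1])
E
```

```text
TCP [512.  381.7 202.7] yaw_y 132.4 F [ 0.1 -0.3 -0.2] t 48.65 j [ 0.51  0.45  0.17  1.29  0.   -0.22] w 39.8 0.0
```

View pics/w13.png

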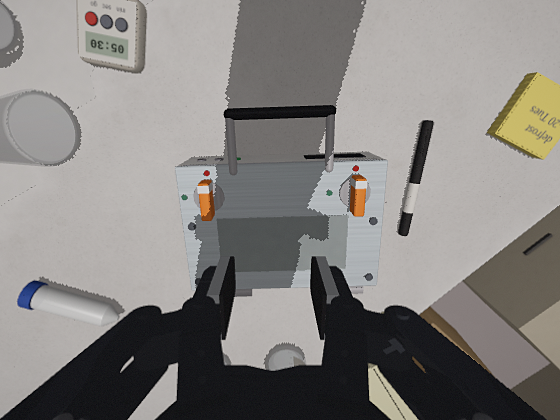

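The panel is shut, both wings at (206,200) and (358,195) run front to back, and no blocks are left on the bench. I'm handing in.

```bash
python3 -c "
from plant import manip
print(manip.hand_in())"
```

```text
the job is handed in; nothing more can be done
None
```

The job is handed in, but the judge returned no verdict: both aluminium blocks I found (no third in view) are in the middle and left compartments, the panel is shut, and both fasteners are locked in the last picture.

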